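Stack three electronics cases in the steel tray, largest at the bottom

TASK

Put the three aluminium cases away in the steel tray as one stack: first the largest, flat on the tray's floor, then the middle-sized one on it, then the smallest on top, each the right way up, centred and square on the one below so that its whole base is supported. Lift each case and set it down gently, without dropping it, let it go before fetching the next, and leave everything else on the bench where it is.

Things in the scene. Friction and masses are not known exactly. Their poses are not given: they have to be found in the camera images.
- large_centre (a point): The largest electronics case: rectangular extruded-aluminium enclosure with dark end plates and fine grooves along its sides, plain flat top and underside. 180 x 66 x 50 mm (long x wide x high), about 550 g, loose, lying on its base on the table. This point is its centre, half-way up; x runs along its length, y across its width, z up.
- medium_centre (a point): The middle-sized electronics case: rectangular extruded-aluminium enclosure with dark end plates and fine grooves along its sides, plain flat top and underside. 135 x 46 x 42 mm (long x wide x high), about 320 g, loose, lying on its base on the table. This point is its centre, half-way up; x runs along its length, y across its width, z up.
- small_centre (a point): The smallest electronics case: rectangular extruded-aluminium enclosure with dark end plates and fine grooves along its sides, plain flat top and underside. 90 x 28 x 34 mm (long x wide x high), about 140 g, loose, lying on its base on the table. This point is its centre, half-way up; x runs along its length, y across its width, z up.
- tray_floor (a point): Shallow empty stainless-steel tray standing directly on the table and fixed to it, 240 x 150 mm outside, rim 15 mm high, walls 3 mm thick. This point is the centre of its flat inner floor, 3 mm above the table; x runs along its 240 mm side, y along its 150 mm side, z up. The tray and the three cases swap places from run to run.
- bowl: Bystander: steel bowl, 110 mm across, 50 mm high; origin at its underside. Loose.
- bottle: Bystander: clear bottle, 60 mm across, 150 mm high; origin at its underside. Loose.
- mouse: Bystander: black computer mouse, 110 x 60 x 34 mm, its length along its own x; origin at its underside. Loose.
- meter: Bystander: hand-held multimeter lying on its back, 150 x 75 x 34 mm, its length along its own x; origin at its underside. Loose.
- screwdriver: Bystander: screwdriver with a black handle, 180 mm long along its own x, under 35 mm wide and high; origin under its middle. Loose.
- board: Bystander: green circuit board, 140 x 90 x 15 mm, its length along its own x; origin at its underside. Loose.

How it is judged (in metres and radians):
On the way, in this order (a step that is already met when the one before it is completed fails the run):
1. the largest case lies flat on the tray's floor, let go (angle between large_centre's own z axis and vertical below 0.04 rad and z of large_centre in the frame of tray_floor between 0.022 and 0.028 m and x of large_centre in the frame of tray_floor between -0.06 and 0.06 m and y of large_centre in the frame of tray_floor between -0.06 and 0.06 m and contact force between the fingers and case_large below 0.1 N), for 0.2 s.
2. the middle-sized case lies centred and square on the largest, let go (angle between each of large_centre, medium_centre's own z axis and vertical below 0.04 rad and z of large_centre in the frame of tray_floor between 0.022 and 0.028 m and x of large_centre in the frame of tray_floor between -0.06 and 0.06 m and y of large_centre in the frame of tray_floor between -0.06 and 0.06 m and z of medium_centre in the frame of large_centre between 0.043 and 0.049 m and x of medium_centre in the frame of large_centre between -0.02 and 0.02 m and y of medium_centre in the frame of large_centre between -0.005 and 0.005 m and angle between the x axis of medium_centre and the x axis of large_centre, either way round below 0.075 rad and contact force between the fingers and case_medium below 0.1 N), for 0.2 s.
3. the smallest case lies centred and square on the middle-sized one, let go (angle between each of large_centre, medium_centre, small_centre's own z axis and vertical below 0.04 rad and z of large_centre in the frame of tray_floor between 0.022 and 0.028 m and x of large_centre in the frame of tray_floor between -0.06 and 0.06 m and y of large_centre in the frame of tray_floor between -0.06 and 0.06 m and z of medium_centre in the frame of large_centre between 0.043 and 0.049 m and x of medium_centre in the frame of large_centre between -0.02 and 0.02 m and y of medium_centre in the frame of large_centre between -0.005 and 0.005 m and angle between the x axis of medium_centre and the x axis of large_centre, either way round below 0.075 rad and z of small_centre in the frame of medium_centre between 0.035 and 0.041 m and x of small_centre in the frame of medium_centre between -0.02 and 0.02 m and y of small_centre in the frame of medium_centre between -0.005 and 0.005 m and angle between the x axis of small_centre and the x axis of medium_centre, either way round below 0.085 rad and contact force between the fingers and case_small below 0.1 N), for 0.2 s.
At the end, for the whole second after the job is handed in: Largest case flat on the tray floor (height within 3 mm); middle-sized flat on it, off centre under 20 mm lengthwise and 5 mm crosswise, parallel within 0.075 rad; smallest on the middle-sized within 20 mm, 5 mm and 0.085 rad; all upright within 0.04 rad (angle between each of large_centre, medium_centre, small_centre's own z axis and vertical below 0.04 rad and z of large_centre in the frame of tray_floor between 0.022 and 0.028 m and x of large_centre in the frame of tray_floor between -0.06 and 0.06 m and y of large_centre in the frame of tray_floor between -0.06 and 0.06 m and z of medium_centre in the frame of large_centre between 0.043 and 0.049 m and x of medium_centre in the frame of large_centre between -0.02 and 0.02 m and y of medium_centre in the frame of large_centre between -0.005 and 0.005 m and angle between the x axis of medium_centre and the x axis of large_centre, either way round below 0.075 rad and z of small_centre in the frame of medium_centre between 0.035 and 0.041 m and x of small_centre in the frame of medium_centre between -0.02 and 0.02 m and y of small_centre in the frame of medium_centre between -0.005 and 0.005 m and angle between the x axis of small_centre and the x axis of medium_centre, either way round below 0.085 rad); the robot touches nothing.
It fails at once if a case is dropped or thrown (it moves faster than 0.45 m/s while the fingers do not touch it) ((linear speed of case_large above 0.45 m/s and contact force between the fingers and case_large below 0.1 N) or (linear speed of case_medium above 0.45 m/s and contact force between the fingers and case_medium below 0.1 N) or (linear speed of case_small above 0.45 m/s and contact force between the fingers and case_small below 0.1 N)).
It fails at once if a bystander is moved by more than 30 mm (distance of any of bowl, bottle, mouse, meter, screwdriver, board from where it was at the start of the episode above 0.03 m).
It fails at once if a bystander is knocked over (angle between any of bowl, bottle's own z axis and vertical above 0.5 rad).
It also fails if it takes over 72 s, if anything falls off the work surface, if the arm or the gripper's body presses on something with over 40 N, if the wrist force passes 120 N, or if a joint passes its speed limit or range.

ROBOT

A 7-joint arm with a two-finger parallel gripper is mounted at the origin on the work surface. World frame = base frame: x ahead of the robot, y to its left, z up, the work surface at z = 0. Lengths are in m, angles in degrees, forces in N, time in s.
With the tool pointing down it reaches from about 0.4 to 0.875 m from the base axis. Payload 4.4 kg.
Tool frame: the origin (TCP) lies at the very end of the fingers, on their centre line; the grasp point (between the pads) lies 19 mm behind it (grasp_offset is the distance from the TCP to the grasp point, in m); z points along the fingers, y is the line along which they close (so a half turn about z gives the same grasp; the last joint's range is limited). The gripper opens to 85 mm and grips with 20 to 120 N. Pads are 22 mm wide; open, the fingers measure 114 mm over their backs; the gripper's body (76 mm by 85 mm) begins 54 mm behind the grasp point. The pads swing forward as they close: fully open they stand 13 mm farther back than shut.
Start: joints at [60.459, 36.005, 2.206, 86.941, -1.547, 57.084, -1.146], TCP at [0.283, -0.585, 0.231] pointing down, gripper open.
Joint ranges: [-175.42, 175.42], [-21.48, 121.26], [-71.46, 75.88], [10.55, 141.38], [-63.04, 243.04], [13.31, 113.54], [-168.57, 168.57]. Speed limits (degrees/s): [147.25, 147.25, 180, 180, 180, 180, 180].

INTERFACE

Orientations are given as a 3x3 rotation matrix whose columns are the frame's x, y, z axes.
In Python, from workcell import sense, snapshot, hand_in, spot_in, grasp_offset gives the robot as it stands.
- The arm moves only by the tool apply_moves, never from a script. Its argument "series" is a list that holds one entry, the list of rows, each a list of 5 numbers: the shift along the world's x, y, z as a fraction of full scale, then the turn about the world's z as a fraction of full scale, then the closure in counts, from 0 (fully open) to 255 (shut). In form: [[[dx, dy, dz, turn, fingers], ...]]. A call has 1 to 10 rows; each row is the pose to reach, as a shift and turn from the pose commanded when the call began, turning the shorter way round; what a row does not reach only later rows make up. Full scale, the value 1, is 50 cm for a shift and 180 degrees for a turn. A row lasts 1/8 s, in which the tool goes at most 62.5 mm and 10.7 degrees, less where a joint would pass 70% of its speed; a pose out of reach is approached as far as the arm can. A call with a number of a shift or a turn outside -1 to 1 is refused whole. A call with a gripper value outside its range is refused whole. The fingers move at their own pace and stop on an object; the grip force is fixed at half the most. Time passes only in rows, so rows that repeat a pose let the fingers close. It gives the time, the measured TCP pose, the force, the opening and the grip force at its end, in the units of the state.
- sense(): the state, without advancing time (a new reading comes with each control period).
- snapshot(name): name is "scene" or "top" or "wrist"; returns a dict with "color" (400x640x3 uint8, red, green, blue), "fx", "fy", "cx", "cy" (pixels), "rvec" (rotation vector, rad) and "tvec" (3), from world to camera coordinates, as OpenCV has them. Camera axes: x right, y down, z forward; pixel columns grow to the right and rows downward; lengths in m; the calibration is good to about 2 mm. A picture is of the moment at which its call begins. There is no depth.
- hand_in(): hands the job in; it is judged then, once.
Trained networks look in a picture, given as the dict that the camera call returned (one of the last four; its "shot" number tells which), for a name from the list of things; names that differ only in an ending like _2 or _b are one class to them, and where a whole thing is asked for, a point or a joint stands for the part that bears it (a point fixed in the world has none). Each returns a list of dicts, best first, with "confidence" (0 to 1); they miss things now and then, are a little off and sometimes report something else, mostly with a low value. They report only what shows in the picture. A call takes as long as a camera call.
- spot_in(thing, picture): "extent" ([left, top, right, bottom] in pixels, round what is visible of it).
The state is a dict: "t": time; "qpos": joint angles; "qd": joint speeds; "joint_torque": joint torques, N m; "tcp_pos": TCP position; "orientation": TCP orientation; "force": force on the tool from outside, world axes, zero at the start; "wrist_torque": the same for the moment, N m; "width": opening from 0.0 (shut) to 1.0 (fully open); "grasp_force": force on a finger pad.
Only numpy, scipy, OpenCV 4.12 (cv2) and the standard library are available. Lean on these libraries where they do the work, as an engineer would, in place of code of your own. Each camera call takes 0.05 s, during which the arm holds its last target. There are 200 camera calls.

## Working session

There is one attempt and no reset: what is moved stays moved. The work goes in short steps, Python scripts to look and compute and a tool call to move; the robot and the scene stay as the last step left them, time stands still between calls to the robot, and variables do not carry over. Pictures are saved under pics/ and viewed, at most 10 in all, crops included, and the job is handed in when it is done.

Besides the shell and the picture viewer there is one more tool, called after "Emit:" as a command line: name --argument value ..., lists and objects as JSON in quotes. apply_moves: Moves the arm, as the interface text tells. Its arguments: {"type":"object","properties":{"series":{"type":"array"}},"required":["series"]}

```bash
mkdir -p pics
python3 - <<'E'
from workcell import sense,snapshot,spot_in,grasp_offset
import cv2,numpy as np
s=sense();print(s['t'],s['tcp_pos'],s['orientation'],s['width'],grasp_offset)
for n in ['top','scene']:
    p=snapshot(n);cv2.imwrite(f'pics/{n}0.png',p['color'][:,:,::-1])
    np.savez(f'{n}0.npz',**{k:v for k,v in p.items()})
    print(n,p['fx'],p['cx'],p['cy'],p['rvec'],p['tvec'])
    for t in ['large_centre','medium_centre','small_centre','tray_floor','bowl','bottle','mouse','meter','screwdriver','board']:
        print(t,[(np.round(d['extent']).tolist(),round(d['confidence'],2)) for d in spot_in(t,p)[:2]])
E
```

```text
0.0 [ 0.28237294 -0.5847554   0.23039329] [[ 9.00524807e-01  4.34803856e-01 -8.23807254e-04]
 [ 4.34804636e-01 -9.00523139e-01  1.73316717e-03]
 [ 1.17302722e-05 -1.91895524e-03 -9.99998159e-01]] 1.0068489093834974 0.0187
top 401.96911860967236 322.7548338726468 199.1666905449922 [ 2.1034765  -2.11915307  0.22076533] [0.00506453 0.5537615  1.13637704]
large_centre [([267.0, 162.0, 290.0, 221.0], 0.9)]
medium_centre []
small_centre [([437.0, 215.0, 450.0, 246.0], 0.85)]
tray_floor [([338.0, 147.0, 400.0, 229.0], 0.68)]
bowl [([197.0, 131.0, 230.0, 160.0], 0.79)]
bottle []
mouse [([300.0, 239.0, 342.0, 266.0], 0.87)]
meter [([249.0, 247.0, 277.0, 298.0], 0.71), ([437.0, 214.0, 449.0, 249.0], 0.62)]
screwdriver [([319.0, 155.0, 327.0, 208.0], 0.8)]
board [([366.0, 247.0, 396.0, 296.0], 0.97)]
scene 419.7312243923595 322.274261705174 198.86803946345202 [ 1.43367163  2.07594591 -0.93032815] [ 0.19571342 -0.28504079  1.42296389]
large_centre []
medium_centre [([452.0, 211.0, 488.0, 269.0], 0.7), ([292.0, 212.0, 325.0, 270.0], 0.51)]
small_centre [([202.0, 153.0, 229.0, 184.0], 0.68)]
tray_floor [([214.0, 186.0, 302.0, 266.0], 0.65)]
bowl [([426.0, 289.0, 483.0, 342.0], 0.85)]
bottle [([154.0, 174.0, 190.0, 235.0], 0.72)]
mouse [([321.0, 172.0, 366.0, 199.0], 0.63)]
meter [([390.0, 162.0, 429.0, 208.0], 0.61)]
screwdriver [([296.0, 216.0, 323.0, 270.0], 0.56)]
board [([268.0, 148.0, 313.0, 180.0], 0.78)]
```

Run:
```python
import cv2
a=cv2.imread('pics/top0.png')[110:320,170:480]
cv2.imwrite('pics/top0c.png',cv2.resize(a,None,fx=2.55,fy=2.55,interpolation=cv2.INTER_CUBIC))
```

```text
(no output)
```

View pics/top0c.png

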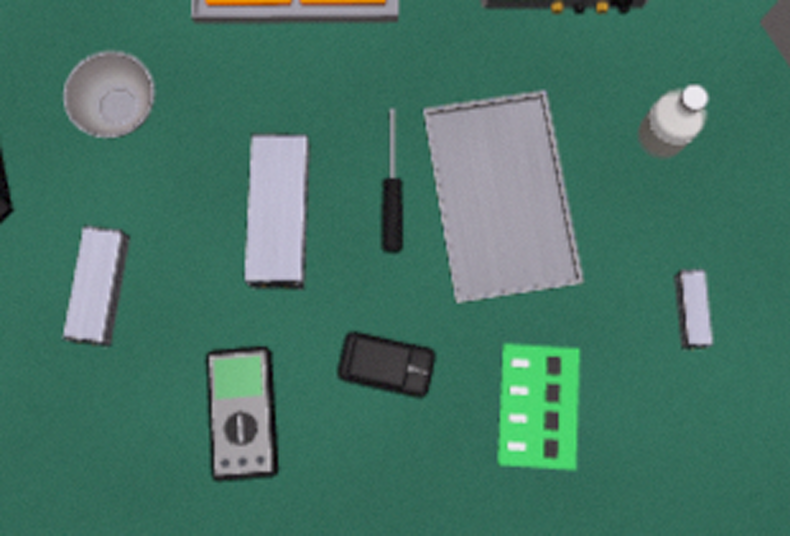

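View pics/scene0.png

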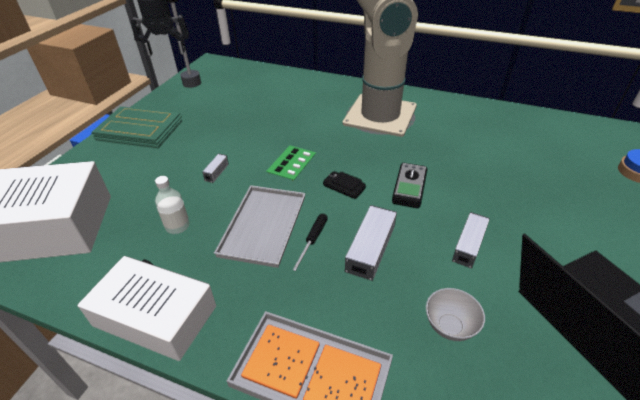

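The top view crop shows the large case near (277,209), the medium near (93,285), the small near (695,309), the tray at about (503,197) and the bottle near (670,125). The scene view agrees with this: the first medium detection at (470,240) is the right one, and the second at (308,241) is the screwdriver.

```bash
cat > h.py <<'E'
import numpy as np,cv2
def unproj(p,uv,z):
    R=cv2.Rodrigues(np.array(p['rvec'],float))[0];t=np.array(p['tvec'],float).ravel();C=-R.T@t
    uv=np.atleast_2d(uv).astype(float)
    d=np.c_[(uv[:,0]-p['cx'])/p['fx'],(uv[:,1]-p['cy'])/p['fy'],np.ones(len(uv))]@R
    return (C+d*((z-C[2])/d[:,2])[:,None])[:,:2]
def proj(p,X):
    K=np.array([[p['fx'],0,p['cx']],[0,p['fy'],p['cy']],[0,0,1]],float)
    return cv2.projectPoints(np.array(X,float),np.array(p['rvec'],float),np.array(p['tvec'],float),K,None)[0][:,0]
def rect(p,seed,z,thr,box=None):
    """bright blob round seed pixel -> world centre, (long,short) size, long-axis angle deg, on plane z"""
    g=cv2.GaussianBlur(np.array(p['color']).min(2),(3,3),0)
    m=(g>thr).astype(np.uint8)
    if box is not None:
        k=np.zeros_like(m);l,t,r,b=[int(v) for v in box];k[max(t,0):b,max(l,0):r]=1;m*=k
    m=cv2.morphologyEx(m,cv2.MORPH_CLOSE,np.ones((3,3)))
    _,L=cv2.connectedComponents(m)
    l=L[int(seed[1]),int(seed[0])]
    if l==0: return 'seed dark',g[int(seed[1]),int(seed[0])]
    c=max(cv2.findContours((L==l).astype(np.uint8),cv2.RETR_EXTERNAL,cv2.CHAIN_APPROX_NONE)[0],key=len)[:,0]
    w=unproj(p,c,z)
    (x,y),(a,b),th=cv2.minAreaRect((w*1000).astype(np.float32))
    if a<b:a,b,th=b,a,th+90
    th=(th+90)%180-90
    return np.round([x,y,a,b,th],1)
E
python3 - <<'E'
from h import *
p=dict(np.load('top0.npz'))
for n,s,z,bx in [('L',(277,209),.05,None),('M',(93,285),.042,None),('S',(695,309),.034,None),('tray',(503,197),.003,None),('tray@rim',(503,197),.015,None)]:
    uv=(170+s[0]/2.548,110+s[1]/2.552)
    c=p['color'][int(uv[1]),int(uv[0])]
    for thr in (130,150,165):print(n,c,thr,rect(p,uv,z,thr))
for n,s in [('bottle',(665,150)),('mouse',(387,364)),('meter',(242,413)),('board',(539,407)),('sd',(392,180)),('bowl',(110,95))]:
    print(n,unproj(p,(170+s[0]/2.548,110+s[1]/2.552),.01))
E
```

```text
L [189 186 207] 130 [582.8 135.9 173.7  65.2  -1.3]
L [189 186 207] 150 [581.3 135.2 170.4  62.9  -1.2]
L [189 186 207] 165 [582.7 135.2 167.8  61.3  -1.6]
M [188 186 206] 130 [494.1 349.4 129.8  45.3  -7.4]
M [188 186 206] 150 [493.3 349.4 126.7  42.9  -7.5]
M [188 186 206] 165 [494.2 349.  124.2  41.5  -7.4]
S [191 188 208] 130 [ 462.2 -356.1   84.4   27.     1.6]
S [191 188 208] 150 [ 460.9 -356.9   81.7   24.     1.8]
S [191 188 208] 165 [ 462.1 -356.6   78.5   22.7    2.2]
tray [160 156 167] 130 [ 606.8 -136.4  241.8  152.4    8.4]
tray [160 156 167] 150 [ 601.7 -132.   231.1  140.8    8.4]
tray [160 156 167] 165 ('seed dark', np.uint8(157))
tray@rim [160 156 167] 130 [ 603.8 -135.   239.4  150.9    8.4]
tray@rim [160 156 167] 150 [ 598.8 -130.7  228.8  139.4    8.4]
tray@rim [160 156 167] 165 ('seed dark', np.uint8(157))
bottle [[ 0.65899539 -0.3399212 ]]
mouse [[0.39954322 0.00475126]]
meter [[0.3439207  0.17470309]]
board [[ 0.34827032 -0.17281246]]
sd [[ 0.62341395 -0.00291672]]
bowl [[0.73545965 0.34828923]]
```

Emit:
apply_moves --series '[[[0.3,0.7,0,-0.15,0],[0.3,0.7,0,-0.15,0],[0.3,0.7,0,-0.15,0],[0.3,0.7,0,-0.15,0],[0.3,0.7,0,-0.15,0],[0.3,0.7,0,-0.15,0],[0.3,0.7,0,-0.15,0]]]'

```text
t: 1.98
tcp_pos: [0.435, -0.2299, 0.2314]
orientation: [[1.0, -0.012, 0.001], [-0.012, -1.0, 0.002], [0.001, -0.002, -1.0]]
force: [-0.4, -0.6, 0.2]
width: 0.998
grasp_force: 0.0
```

Emit:
apply_moves --series '[[[0.3,0.74,0,0,0],[0.3,0.74,0,0,0],[0.3,0.74,0,0,0],[0.3,0.74,0,0,0],[0.3,0.74,0,0,0],[0.3,0.74,0,0,0],[0.3,0.74,0,0,0],[0.3,0.74,0,0,0]]]'

```text
t: 2.98
tcp_pos: [0.5831, 0.1361, 0.2309]
orientation: [[1.0, -0.019, 0.0], [-0.019, -1.0, 0.0], [0.0, -0.0, -1.0]]
force: [0.1, -0.5, -0.6]
width: 0.997
grasp_force: 0.0
```

```bash
cat >> h.py <<'E'
def look(cam,things,name=None,thr=(130,150)):
    from workcell import snapshot,spot_in
    p=snapshot(cam)
    if name: cv2.imwrite(f'pics/{name}.png',p['color'][:,:,::-1])
    for n,z in things:
        for d in spot_in(n,p)[:2]:
            e=d['extent'];s=((e[0]+e[2])/2,(e[1]+e[3])/2)
            bx=(e[0]-8,e[1]-8,e[2]+8,e[3]+8)
            print(n,np.round(e),round(d['confidence'],2),*[rect(p,s,z,t,bx) for t in thr])
    return p
E
python3 - <<'E'
from h import *
look('wrist',[('large_centre',.05),('tray_floor',.015)],'w1')
E
```

```text
large_centre [289.  79. 356. 257.] 0.8 [581.4 136.5 173.   65.8  -1.5] [581.4 136.3 172.1  64.6  -1.4]
```

View pics/w1.png

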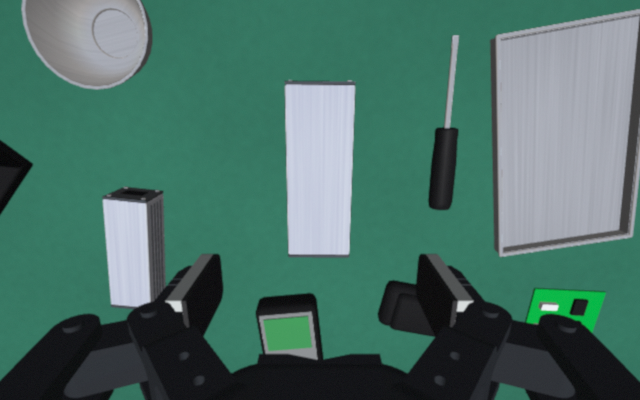

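The wrist view shows the large case centred at (320,168), with both fingers clear of it. I'll go down and grip it.

Emit:
apply_moves --series '[[[-0.002,0,-0.1,0,0],[-0.002,0,-0.22,0,0],[-0.002,0,-0.34,0,0],[-0.002,0,-0.4,0,0],[-0.002,0,-0.431,0,0],[-0.002,0,-0.431,0,0],[-0.002,0,-0.431,0,255],[-0.002,0,-0.431,0,255],[-0.002,0,-0.431,0,255],[-0.002,0,-0.431,0,255]]]'

```text
t: 4.38
tcp_pos: [0.5832, 0.1355, 0.018]
orientation: [[1.0, -0.021, 0.004], [-0.021, -1.0, 0.002], [0.004, -0.002, -1.0]]
force: [0.1, 0.3, 6.4]
width: 0.763
grasp_force: 69.9
```

Emit:
apply_moves --series '[[[0,0,0,0,255],[0,0,0,0,255],[0,0,0.02,0,255],[0,0,0.05,0,255],[0,0,0.1,0,255],[0,0,0.15,0,255],[0,0,0.18,0,255],[0,0,0.18,0,255]]]'

```text
t: 5.38
tcp_pos: [0.5824, 0.1348, 0.1071]
orientation: [[1.0, -0.021, 0.002], [-0.021, -1.0, 0.0], [0.002, -0.001, -1.0]]
force: [0.7, -0.4, -7.7]
width: 0.764
grasp_force: 69.3
```

Emit:
apply_moves --series '[[[0.004,-0.04,0,0.005,255],[0.012,-0.12,0,0.015,255],[0.02,-0.22,0,0.025,255],[0.028,-0.32,0,0.035,255],[0.036,-0.42,0,0.045,255],[0.04,-0.49,0,0.052,255],[0.043,-0.53,0,0.054,255],[0.043,-0.54,0,0.054,255],[0.043,-0.54,-0.03,0.054,255],[0.043,-0.54,-0.06,0.054,255]]]'

```text
t: 6.62
tcp_pos: [0.6029, -0.1326, 0.0745]
orientation: [[0.989, 0.151, -0.001], [0.151, -0.989, 0.002], [-0.001, -0.002, -1.0]]
force: [-0.1, 0.6, -5.8]
width: 0.763
grasp_force: 69.4
```

Emit:
apply_moves --series '[[[0,0,-0.04,0,255],[0,0,-0.07,0,255],[0,0,-0.09,0,255],[0,0,-0.1,0,255],[0,0,-0.105,0,255],[0,0,-0.105,0,255]]]'

```text
t: 7.38
tcp_pos: [0.6034, -0.1355, 0.0236]
orientation: [[0.989, 0.147, 0.001], [0.147, -0.989, -0.0], [0.001, 0.0, -1.0]]
force: [-0.3, 0.6, -6.7]
width: 0.765
grasp_force: 69.2
```

Emit:
apply_moves --series '[[[0,0,-0.002,0,255],[0,0,-0.004,0,255],[0,0,-0.006,0,255],[0,0,-0.006,0,255]]]'

```text
t: 7.88
tcp_pos: [0.6033, -0.1355, 0.0211]
orientation: [[0.989, 0.147, 0.001], [0.147, -0.989, -0.0], [0.001, 0.0, -1.0]]
force: [-3.2, 0.4, 2.8]
width: 0.762
grasp_force: 70.1
```

Emit:
apply_moves --series '[[[0,0,0,0,0],[0,0,0,0,0],[0,0,0,0,0],[0,0,0,0,0],[0,0,0.03,0,0],[0,0,0.1,0,0],[0,0,0.22,0,0],[0,0,0.34,0,0],[0,0,0.42,0,0],[0,0,0.42,0,0]]]'

```text
t: 9.12
tcp_pos: [0.6056, -0.1359, 0.2355]
orientation: [[0.989, 0.147, 0.009], [0.147, -0.989, -0.002], [0.009, 0.003, -1.0]]
force: [0.8, 0.3, -0.2]
width: 1.002
grasp_force: 0.0
```

Run:
```python
from h import *
from workcell import sense
look('wrist',[('large_centre',.053),('tray_floor',.015)],'w2',(130,150,170,180))
s=sense();print(s['tcp_pos'],s['t'],s['width'])
```

```text
large_centre [287.  85. 355. 260.] 0.94 [ 605.8 -136.7  185.5   89.8    8.5] [ 605.8 -136.7  185.5   89.8    8.5] [ 601.6 -135.3  170.6   65.9    8.3] [ 601.7 -135.7  170.5   64.6    8.3]
tray_floor [  4. 277.  87. 364.] 0.27 ('seed dark', np.uint8(67)) ('seed dark', np.uint8(67)) ('seed dark', np.uint8(67)) ('seed dark', np.uint8(67))
[ 0.60239493 -0.13521215  0.2300209 ] 9.275 0.9978424734840388
```

View pics/w2.png

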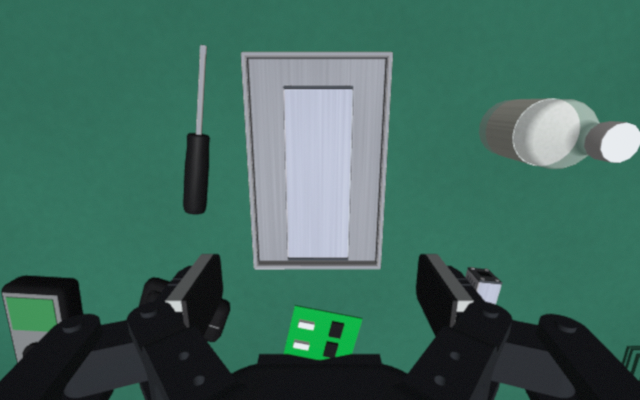

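The large case lies square in the tray, centred at (319,172), and the tray rims show on both sides. Next is the medium case.

Emit:
apply_moves --series '[[[-0.217,0.968,0,-0.088,0],[-0.217,0.968,0,-0.088,0],[-0.217,0.968,0,-0.088,0],[-0.217,0.968,0,-0.088,0],[-0.217,0.968,0,-0.088,0],[-0.217,0.968,0,-0.088,0],[-0.217,0.968,0,-0.088,0],[-0.217,0.968,0,-0.088,0],[-0.217,0.968,0,-0.088,0],[-0.217,0.968,0,-0.088,0]]]'

```text
t: 10.52
tcp_pos: [0.494, 0.3477, 0.2288]
orientation: [[0.992, -0.128, -0.002], [-0.128, -0.992, -0.003], [-0.002, 0.003, -1.0]]
force: [-0.2, -1.1, -0.7]
width: 0.999
grasp_force: 0.0
```

Run:
```python
from h import *
from workcell import sense
look('wrist',[('medium_centre',.042)],'w3')
s=sense();print(s['tcp_pos'],s['orientation'][:,0],s['t'],s['width'])
```

```text
medium_centre [292. 106. 341. 237.] 0.58 [492.8 350.2 127.5  46.1  -7.3] [492.8 350.2 127.5  45.9  -7.3]
[0.49507572 0.3464731  0.22954365] [ 9.91452775e-01 -1.30464773e-01 -5.81993256e-04] 10.625 1.0024194793581669
```

Emit:
apply_moves --series '[[[-0.004,0.006,-0.1,0,0],[-0.004,0.007,-0.22,0,0],[-0.004,0.007,-0.34,0,0],[-0.004,0.007,-0.41,0,0],[-0.004,0.007,-0.436,0,0],[-0.004,0.007,-0.436,0,0],[-0.004,0.007,-0.436,0,255],[-0.004,0.007,-0.436,0,255],[-0.004,0.007,-0.436,0,255],[-0.004,0.007,-0.436,0,255]]]'

```text
t: 11.88
tcp_pos: [0.4935, 0.3522, 0.0141]
orientation: [[0.992, -0.128, 0.002], [-0.128, -0.992, 0.001], [0.002, -0.001, -1.0]]
force: [0.2, -1.1, 5.3]
width: 0.525
grasp_force: 63.8
```

Emit:
apply_moves --series '[[[0,0,0,0,255],[0,0,0,0,255],[0,0,0,0,255],[0,0,0.02,0,255],[0,0,0.07,0,255],[0,0,0.15,0,255],[0,0,0.23,0,255],[0,0,0.28,0,255],[0,0,0.3,0,255]]]'

```text
t: 13.0
tcp_pos: [0.493, 0.3527, 0.1643]
orientation: [[0.992, -0.128, 0.002], [-0.128, -0.992, 0.002], [0.002, -0.002, -1.0]]
force: [-0.0, -0.0, -4.2]
width: 0.53
grasp_force: 62.6
```

Emit:
apply_moves --series '[[[0.01,-0.04,0,0.004,255],[0.03,-0.13,0,0.012,255],[0.054,-0.24,0,0.022,255],[0.08,-0.36,0,0.032,255],[0.108,-0.48,0,0.044,255],[0.134,-0.6,0,0.055,255],[0.16,-0.72,0,0.066,255],[0.187,-0.84,0,0.077,255],[0.21,-0.94,0,0.086,255],[0.219,-0.976,0,0.088,255]]]'

```text
t: 14.25
tcp_pos: [0.6012, -0.1412, 0.1613]
orientation: [[0.99, 0.142, -0.002], [0.142, -0.99, -0.002], [-0.002, 0.002, -1.0]]
force: [0.5, 0.6, -4.7]
width: 0.526
grasp_force: 62.6
```

Emit:
apply_moves --series '[[[0,0,-0.02,0,255],[0,0,-0.07,0,255],[0,0,-0.12,0,255],[0,0,-0.15,0,255],[0,0,-0.16,0,255],[0,0,-0.16,0,255]]]'

```text
t: 15.0
tcp_pos: [0.6023, -0.1351, 0.0823]
orientation: [[0.989, 0.148, 0.0], [0.148, -0.989, 0.0], [0.0, -0.0, -1.0]]
force: [0.5, 0.5, -2.8]
width: 0.526
grasp_force: 62.6
```

Run:
```python
from workcell import sense,snapshot
import cv2,numpy as np
s=sense();print(s['tcp_pos'],s['orientation'][:,0],s['force'])
a=snapshot('scene')['color'][150:290,180:370,::-1]
b=snapshot('wrist')['color'][:,:,::-1]
cv2.imwrite('pics/m4.png',np.hstack([cv2.resize(a,(400,295)),cv2.resize(b[0:295],(400,295))]))
```

```text
[ 0.60229425 -0.1351103   0.08234299] [9.88917718e-01 1.48464609e-01 7.93490829e-05] [ 0.47588154  0.45964779 -2.76112429]
```

View pics/m4.png

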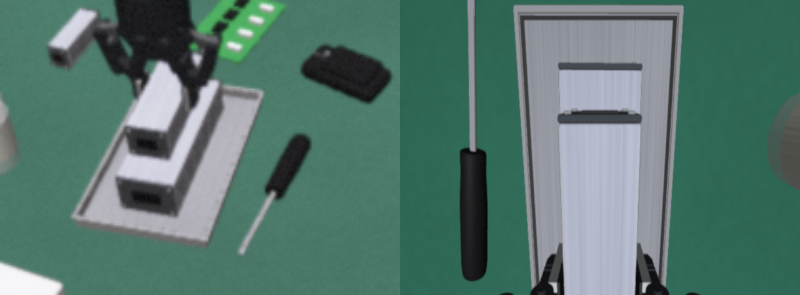

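The medium case is held over the large one and looks parallel and centred. In the wrist half its end is at (600,118), above the large case's end at (600,67).

Emit:
apply_moves --series '[[[0,0,-0.012,0,255],[0,0,-0.022,0,255],[0,0,-0.027,0,255],[0,0,-0.03,0,255],[0,0,-0.03,0,255]]]'

```text
t: 15.72
tcp_pos: [0.6022, -0.1359, 0.0673]
orientation: [[0.989, 0.148, 0.0], [0.148, -0.989, -0.0], [0.0, 0.0, -1.0]]
force: [0.2, -0.7, -4.5]
width: 0.526
grasp_force: 62.7
```

Emit:
apply_moves --series '[[[0,0,-0.002,0,255],[0,0,-0.004,0,255],[0,0,-0.004,0,255]]]'

```text
t: 16.1
tcp_pos: [0.6023, -0.1359, 0.067]
orientation: [[0.989, 0.148, 0.001], [0.148, -0.989, -0.0], [0.001, 0.0, -1.0]]
force: [-3.7, 0.6, 9.2]
width: 0.525
grasp_force: 64.3
```

Emit:
apply_moves --series '[[[0,0,0,0,0],[0,0,0,0,0],[0,0,0,0,0],[0,0,0,0,0],[0,0,0.03,0,0],[0,0,0.1,0,0],[0,0,0.22,0,0],[0,0,0.33,0,0],[0,0,0.33,0,0],[0,0,0.33,0,0]]]'

```text
t: 17.35
tcp_pos: [0.6017, -0.1358, 0.2307]
orientation: [[0.989, 0.148, 0.0], [0.148, -0.989, -0.0], [0.0, 0.0, -1.0]]
force: [-0.7, -0.3, -0.6]
width: 0.999
grasp_force: 0.0
```

Run:
```python
from workcell import sense
from h import *
s=sense();print(s['tcp_pos'],s['orientation'][:,0],s['force'])
look('wrist',[('medium_centre',.095),('large_centre',.053)],'w5',(150,180,190))
```

```text
[ 0.6017354  -0.13583307  0.23070733] [9.89045824e-01 1.47608733e-01 1.40299847e-04] [-0.71967948 -0.3086714  -0.64663596]
medium_centre [293. 104. 346. 258.] 0.7 [ 604.8 -135.   141.6   63.     8.5] [ 606.4 -134.8  138.9   56.6    8.8] [ 606.9 -135.   137.5   54.3    8.5]
medium_centre [468. 265. 504. 305.] 0.37 [ 522.  -313.1   23.1   21.7    0.8] [ 522.  -313.2   21.2   19.5    0.8] ('seed dark', np.uint8(188))
large_centre [288.  78. 356. 257.] 0.96 [ 606.  -136.3  185.6   88.5    8.5] [ 601.6 -135.5  170.3   65.2    8.8] [ 601.8 -135.8  168.    62.5    8.5]
```

View pics/w5.png

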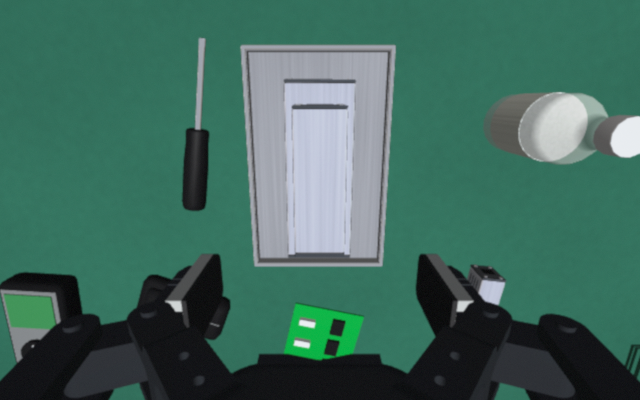

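The medium case sits centred on the large one at about (320,180), with even margins to its left and right. Now the small case.

Emit:
apply_moves --series '[[[-0.279,-0.441,0,-0.038,0],[-0.279,-0.441,0,-0.038,0],[-0.279,-0.441,0,-0.038,0],[-0.279,-0.441,0,-0.038,0],[-0.279,-0.441,0,-0.038,0],[-0.279,-0.441,0,-0.038,0],[-0.279,-0.441,0,-0.038,0]]]'

```text
t: 18.38
tcp_pos: [0.464, -0.3541, 0.2298]
orientation: [[0.999, 0.032, 0.0], [0.032, -0.999, 0.002], [0.0, -0.002, -1.0]]
force: [0.4, 0.1, -0.1]
width: 0.999
grasp_force: 0.0
```

Run:
```python
from h import *
from workcell import sense
look('wrist',[('small_centre',.034)],'w6')
s=sense();print(s['tcp_pos'],s['orientation'][:,0],s['t'],s['width'])
```

```text
small_centre [308. 126. 336. 219.] 0.67 [ 461.4 -356.2   83.1   28.     1.9] [ 462.  -356.3   81.9   26.8    1.8]
[ 0.46401642 -0.35426825  0.23003043] [9.99476812e-01 3.23424353e-02 2.63129705e-04] 18.475 1.0014946396348479
```

Emit:
apply_moves --series '[[[-0.004,-0.004,-0.1,0,0],[-0.004,-0.004,-0.22,0,0],[-0.004,-0.004,-0.34,0,0],[-0.004,-0.004,-0.41,0,0],[-0.004,-0.004,-0.44,0,0],[-0.004,-0.004,-0.44,0,0],[-0.004,-0.004,-0.44,0,255],[-0.004,-0.004,-0.44,0,255],[-0.004,-0.004,-0.44,0,255],[-0.004,-0.004,-0.44,0,255]]]'

```text
t: 19.73
tcp_pos: [0.4612, -0.3586, 0.0114]
orientation: [[1.0, 0.029, 0.001], [0.029, -1.0, -0.001], [0.001, 0.001, -1.0]]
force: [-0.7, 0.8, 6.1]
width: 0.315
grasp_force: 61.2
```

Emit:
apply_moves --series '[[[0,0,0,0,255],[0,0,0,0,255],[0,0,0,0,255],[0,0,0,0,255],[0,0,0.02,0,255],[0,0,0.08,0,255],[0,0,0.18,0,255],[0,0,0.28,0,255],[0,0,0.33,0,255],[0,0,0.34,0,255]]]'

```text
t: 20.98
tcp_pos: [0.4613, -0.359, 0.1825]
orientation: [[1.0, 0.029, 0.003], [0.029, -1.0, -0.002], [0.003, 0.002, -1.0]]
force: [0.4, 0.3, -1.9]
width: 0.317
grasp_force: 60.2
```

Emit:
apply_moves --series '[[[0.025,0.04,0,0.004,255],[0.08,0.127,0,0.011,255],[0.14,0.223,0,0.02,255],[0.2,0.32,0,0.028,255],[0.25,0.398,0,0.035,255],[0.275,0.438,0,0.038,255],[0.28,0.446,0,0.038,255],[0.28,0.446,0,0.038,255],[0.28,0.446,-0.04,0.038,255],[0.28,0.446,-0.08,0.038,255]]]'

```text
t: 22.22
tcp_pos: [0.5995, -0.1386, 0.1401]
orientation: [[0.99, 0.144, -0.0], [0.144, -0.99, -0.002], [-0.001, 0.002, -1.0]]
force: [0.5, 0.2, -1.5]
width: 0.313
grasp_force: 60.2
```

Emit:
apply_moves --series '[[[0,0,-0.02,0,255],[0,0,-0.04,0,255],[0,0,-0.05,0,255],[0,0,-0.05,0,255],[0,0,-0.05,0,255]]]'

```text
t: 22.85
tcp_pos: [0.601, -0.1354, 0.1158]
orientation: [[0.989, 0.148, 0.001], [0.148, -0.989, -0.0], [0.001, 0.0, -1.0]]
force: [0.8, 0.9, -2.4]
width: 0.317
grasp_force: 60.2
```

Run:
```python
from workcell import sense,snapshot
import cv2,numpy as np
s=sense();print(s['tcp_pos'],s['orientation'][:,0],s['force'])
a=snapshot('scene')['color'][130:270,180:370,::-1]
b=snapshot('wrist')['color'][:,:,::-1]
cv2.imwrite('pics/m7.png',np.hstack([cv2.resize(a,(400,295)),cv2.resize(b[50:345,120:520],(400,295))]))
```

```text
[ 0.60101042 -0.13535436  0.11578015] [9.89025764e-01 1.47740579e-01 8.71517929e-04] [ 0.80339151  0.86588181 -2.37814464]
```

View pics/m7.png

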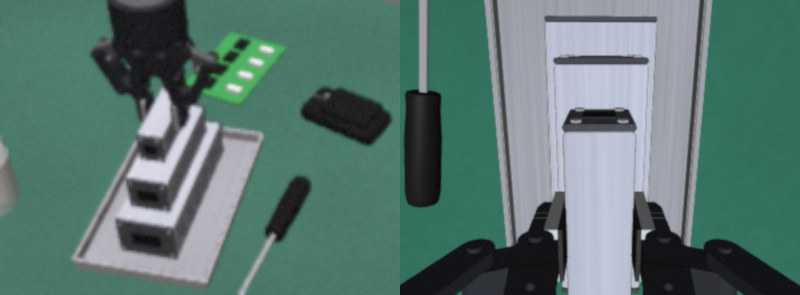

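The three cases line up, with their ends centred near u = 600 at v = 18, 60 and 125. I'll lower the last few millimetres.

Emit:
apply_moves --series '[[[0,0,-0.007,0,255],[0,0,-0.012,0,255],[0,0,-0.015,0,255],[0,0,-0.017,0,255],[0,0,-0.017,0,255]]]'

```text
t: 23.58
tcp_pos: [0.6006, -0.1354, 0.1067]
orientation: [[0.989, 0.148, -0.0], [0.148, -0.989, 0.0], [-0.0, -0.0, -1.0]]
force: [0.5, -0.1, -1.4]
width: 0.315
grasp_force: 60.2
```

Emit:
apply_moves --series '[[[0,0,-0.002,0,255],[0,0,-0.003,0,255],[0,0,-0.003,0,255]]]'

```text
t: 23.95
tcp_pos: [0.6008, -0.1354, 0.1065]
orientation: [[0.989, 0.148, 0.001], [0.148, -0.989, -0.0], [0.001, 0.0, -1.0]]
force: [-2.4, -0.6, 6.8]
width: 0.312
grasp_force: 61.3
```

Contact. I'll release and go straight up.

Emit:
apply_moves --series '[[[0,0,0,0,0],[0,0,0,0,0],[0,0,0,0,0],[0,0,0,0,0],[0,0,0,0,0],[0,0,0.03,0,0],[0,0,0.1,0,0],[0,0,0.2,0,0],[0,0,0.27,0,0],[0,0,0.27,0,0]]]'

```text
t: 25.2
tcp_pos: [0.6028, -0.1358, 0.2448]
orientation: [[0.989, 0.147, 0.008], [0.147, -0.989, -0.001], [0.008, 0.003, -1.0]]
force: [-0.2, -0.3, 0.7]
width: 1.003
grasp_force: 0.0
```

Run:
```python
from workcell import sense,snapshot
import cv2,numpy as np
s=sense();print(s['tcp_pos'],s['width'],s['force'],s['qd'].round(2) if hasattr(s['qd'],'round') else s['qd'])
a=snapshot('scene')['color'][130:270,180:370,::-1]
b=snapshot('wrist')['color'][:,:,::-1]
cv2.imwrite('pics/m8.png',np.hstack([cv2.resize(a,(400,295)),cv2.resize(b[30:325,120:520],(400,295))]))
```

```text
[ 0.60284056 -0.13578038  0.24477372] 1.0025824938128505 [-0.17037529 -0.26155767  0.65973193] [ 0.03  2.95  0.02  3.49  0.13 -1.28  0.01]
```

View pics/m8.png

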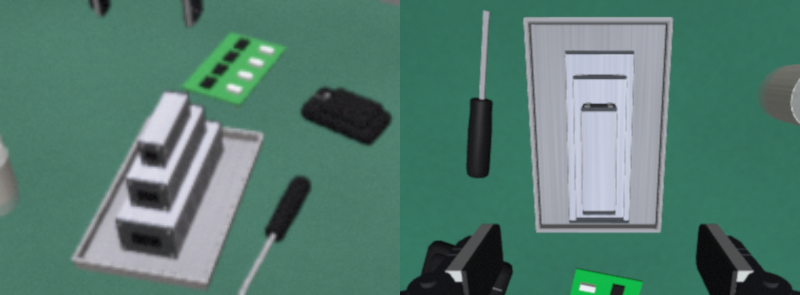

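The stack stands square and centred at (600,150) in the wrist half, and the gripper is clear of it.

```bash
python3 -c "
from workcell import hand_in
print(hand_in())"
```

```text
the job is handed in; nothing more can be done
None
```

The three cases are stacked in the tray (large, medium, small), square and centred in the last pictures with the gripper clear, and I handed the job in after about 25 s of robot time; no verdict came back.

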